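# Secure the chamber lid and hold a thermometer through its two guide bushings

## Robot

A 6-joint arm with a two-finger parallel gripper is mounted at the origin on a cart in front of the work surface, level with it; the furniture and walls round the work are solid. World frame = base frame: x ahead of the robot, y to its left, z up, the work surface at z = 0. Lengths are in m, angles in rad, forces in N, time in s.
With the tool pointing down it reaches from about 0.375 to 0.9 m from the base axis. Payload 3.1 kg.
Tool frame: the origin (TCP) lies between the finger pads; the fingertips stand 19 mm ahead of it and the grasp point (between the pads) is the TCP; z points along the fingers, y is the line along which they close (so a half turn about z gives the same grasp; the last joint's range is limited). The gripper opens to 87 mm and grips with 3 to 60 N. Pads are 19 mm wide; open, the fingers measure 117 mm over their backs; the gripper's body (75 mm by 190 mm) begins 51 mm behind the grasp point.
Start: joints at [-1.476, 0.527, 1.433, -0, 1.181, -0.178], TCP at [0.169, -0.602, 0.242] pointing down, gripper open.
Joint ranges: [-3.08, 3.08], [-0.75, 2.2], [0.22, 2.44], [-1.43, 4.57], [0, 2.65], [-2.85, 2.85]. Speed limits (rad/s): [2.79, 2.79, 3.14, 3.14, 3.14, 3.14].

## Interface

Orientations are given as a unit quaternion [x, y, z, w].
In Python, from rig import robot, camera, camera_info, hand_in gives the robot as it stands.
- The arm moves only by the shell command python3 -m handwheel 'ROWS' [FORCE]. ROWS is a JSON object of lists of equal length, an entry for each row: "hand": the opening, from 0 (shut) to 1 (fully open); "translation": the shift along the world's x, y, z in mm, a list of three; "turn": the turn, a rotation vector about the world's x, y, z in rad, a list of three. In form: {"hand": [hand, ...], "translation": [[tx, ty, tz], ...], "turn": [[ax, ay, az], ...]}. A call has 1 to 12 rows; each row is the pose to reach, as a shift and turn from the pose commanded when the call began; what a row does not reach only later rows make up. A row lasts 1/12 s, in which the tool goes at most 41.7 mm and 7.16 degrees, less where a joint would pass 70% of its speed; a pose out of reach is approached as far as the arm can. A call with a gripper value outside its range is refused whole. The fingers move at their own pace and stop on an object; FORCE is the grip in N (left out, the last holds). Time passes only in rows, so rows that repeat a pose let the fingers close. It gives the time, the measured TCP pose, the force, the opening and the grip force at its end, in the units of the state.
- robot.get_obs(): the state, without advancing time (a new reading comes with each control period).
- camera(name): name is "scene" or "top"; returns (picture, depth): 480x640x3 uint8, red, green, blue; 480x640 float32, m along the optical axis (not along the pixel's ray), 0 where there is no reading.
- camera_info(name): a dict with "vertical_fov" (degrees; the focal length in pixels is half the picture's height over the tangent of half this angle, whatever the lens; pixels are square), "cx", "cy" (the principal point, pixels), "k1" (the pictures are not rectified: a ray, as slopes to the right and down, at radius r is drawn at 1 + k1 r^2 times it, then the intrinsics apply), "world_from_camera" (4x4, takes a point from camera to world coordinates). Camera axes: x right, y down, z forward; pixel columns grow to the right and rows downward; lengths in m; the calibration is good to about 2 mm. A picture is of the moment at which its call begins. camera_info takes no time and is no camera call.
- hand_in(): hands the job in; it is judged then, once.
The state is a dict: "time": time; "q": joint angles; "joint_velocities": joint speeds; "joint_torque": joint torques, N m; "position": TCP position; "tool_rot": TCP orientation; "ft_force": force on the tool from outside, world axes, zero at the start; "moment": the same for the moment, N m; "grip_width": finger opening in m; "grip_force": force on a finger pad.
Only numpy, scipy, OpenCV 4.12 (cv2) and the standard library are available. Lean on these libraries where they do the work, as an engineer would, in place of code of your own. Each camera call takes 0.05 s, during which the arm holds its last target. There are 200 camera calls.

## Task

Take the temperature above the culture dish in the open-fronted white chamber: first turn the red-finned turnbutton fully across the lid to secure it. Then lift the yellow thermometer out of its tube in the rack and thread it gently, bulb down, through the brass bushing in the lid and on through the brass bushing in the shelf beneath, and finish while still holding it upright there, its bulb hanging free below the lower bushing and not touching the dish. Leave the other things on the bench where they are.

Things in the scene. Friction and masses are not known exactly. Their poses are not given: they have to be found in the camera images.
- turnbutton (a joint): turnbutton on top of the chamber's right-hand post, turning about a vertical pivot; 0 = its arm points to the chamber's front (-x of chamber), lid free; it turns clockwise seen from above to a stop at 1.571 rad, where its arm points to +y of chamber, across the lid. Starts between 0 and 0.4. Light friction (0.04 N m), stays where it is left. The steel arm is 15 mm wide, 50 mm long from the pivot and ends 8 mm above the post's top
- fin (a point): on the pivot axis of the turnbutton, centre of its upright red grip fin, 12 mm thick, 34 mm long (along the arm) and 28 mm high (14 mm above and below this point); its x axis lies along the arm (the arm points to -x), its y axis across the fin's thickness; turns with the turnbutton
- chamber: white open-fronted chamber fixed to the bench, about 136 x 152 mm, 108 mm high; origin on the bench under the common vertical axis of both bushings; its open front faces its -x, its y points to the left for someone facing its front, z up. The right-hand post with the turnbutton is centred at y = -68 mm
- lid (a joint): aluminium lid of the chamber, hinged along its back edge; 0 = shut (as it starts), grows as the front edge lifts; closes by its own weight
- upper_bushing (a point): centre of the mouth (upper end) of the brass bushing in the lid; vertical round bore 11 mm in diameter, 14 mm long in all, the top 4 mm flared to 18 mm across as a lead-in; mouth 112 mm above the bench with the lid shut, 4 mm above the lid's top
- lower_bushing (a point): centre of the mouth (upper end) of the brass bushing in the chamber's shelf, straight beneath the upper one; vertical round bore 11 mm in diameter, 14 mm long in all, the top 4 mm flared to 18 mm across as a lead-in; mouth 70 mm above the bench, lower end 56 mm above the bench
- dish_top (a point): middle of the top of the round brown culture dish (92 mm across, 16 mm high) fixed on the chamber's floor under the bushings; 24 mm above the bench, so 32 mm below the lower end of the lower bushing
- rack: stainless tube rack, 121 x 253 x 46 mm, fixed to the bench; origin under its middle, long side along its y; the tube with the thermometer stands in it at x = -45 mm, y = +110 mm. The tube is clear and blue, 18 mm across, fixed in the rack, its rim 92 mm above the bench
- thermometer_center (a point): middle of the yellow thermometer, a plain round rod 6.8 mm in diameter and 162 mm long with square-cut ends, 16 to 28 g, loose, standing bulb down in the tube with 1 to 2 mm of play (so it leans slightly); z axis along it, away from the bulb. Its lowest point starts about 5 mm above the bench
- thermometer_bulb (a point): lowest point of the thermometer (bulb end), 81 mm from its middle
- stain_jar: blue jar with white cap, 50 x 51 x 104 mm, loose bystander; origin at the centre of its underside
- bench_timer: white bench timer, 47 x 75 x 84 mm, loose bystander; origin at the centre of its underside
- beaker: small beaker, 51 x 48 x 70 mm, loose bystander; origin at the centre of its underside
- gel_bottle: white squeeze bottle, 51 x 83 x 170 mm, loose bystander; origin at the centre of its underside
- tally_counter: round hand counter, 50 x 61 x 17 mm, loose bystander; origin at the centre of its underside

How it is judged:
On the way, in this order (a step that is already met when the one before it is completed fails the run):
1. the turnbutton is turned across the lid (beyond 1.3 rad) (value of joint turnbutton above 1.3 rad), for 0.2 s.
2. the thermometer is lifted out of its tube (height (world z) of thermometer_bulb above 0.095 m), for 0.1 s.
3. the bulb is in the upper bushing, below its mouth, on its axis (z of thermometer_bulb in the frame of chamber between 0.07 and 0.106 m and horizontal distance between thermometer_bulb and upper_bushing below 0.008 m), for 0.05 s.
At the end, for the whole second after the job is handed in: Turnbutton across the lid (over 1.3 rad), lid shut (under 0.03 rad). Thermometer through both bushings, upright within 0.1 rad, bulb at least 4 mm below the lower bushing's lower end and 2 mm clear of the dish, at rest, still gripped by the fingers (over 1 N) (value of joint turnbutton above 1.3 rad and value of joint lid below 0.03 rad and horizontal distance between thermometer_bulb and lower_bushing below 0.006 m and horizontal distance between thermometer_center and upper_bushing below 0.006 m and angle between the z axis of thermometer_center and the z axis of chamber, either way round below 0.1 rad and z of thermometer_bulb in the frame of lower_bushing below -0.018 m and z of thermometer_bulb in the frame of dish_top above 0.002 m and contact force between thermometer and dish below 0.02 N and contact force between thermometer and the fingers above 1 N and linear speed of thermometer below 0.02 m/s); the arm keeps its last pose, push and grip.
It fails at once if the thermometer is forced against the chamber (over 20 N) (contact force between thermometer and chamber above 20 N).
It fails at once if a bystander is moved by more than 30 mm (distance of any of stain_jar, bench_timer, beaker, gel_bottle, tally_counter from where it was at the start of the episode above 0.03 m).
It also fails if it takes over 64 s, if anything falls off the work surface, if the arm or the gripper's body presses on something with over 40 N, if the wrist force passes 120 N, or if a joint passes its speed limit or range.

## Working session

There is one attempt and no reset: what is moved stays moved. The work goes in short steps, Python scripts to look and compute and a shell command to move; the robot and the scene stay as the last step left them, time stands still between calls to the robot, and variables do not carry over. Pictures are saved under pics/ and viewed, at most 10 in all, crops included, and the job is handed in when it is done.

```bash
ls; mkdir -p pics
cat > h.py <<'E'
import numpy as np, cv2
from rig import robot, camera, camera_info, hand_in
def rays(n,uv):
    i=camera_info(n);f=240/np.tan(np.radians(i["vertical_fov"])/2)
    K=np.array([[f,0,i["cx"]],[0,f,i["cy"]],[0,0,1]])
    p=cv2.undistortPoints(np.array(uv,float).reshape(-1,1,2),K,np.array([i["k1"],0,0,0,0]))[:,0]
    T=np.array(i["world_from_camera"]);d=np.c_[p,np.ones(len(p))]
    return T[:3,3],d@T[:3,:3].T
def plane(n,uv,z):
    o,d=rays(n,uv);return o+d*((z-o[2])/d[:,2])[:,None]
def deep(n,uv,D):
    o,d=rays(n,uv);return o+d*np.array([D[int(v),int(u)] for u,v in uv])[:,None]
def proj(n,P):
    i=camera_info(n);f=240/np.tan(np.radians(i["vertical_fov"])/2)
    K=np.array([[f,0,i["cx"]],[0,f,i["cy"]],[0,0,1]])
    T=np.linalg.inv(np.array(i["world_from_camera"]))
    return cv2.projectPoints(np.array(P,float).reshape(-1,3),cv2.Rodrigues(T[:3,:3])[0],T[:3,3],K,np.array([i["k1"],0,0,0,0]))[0][:,0]
E
python3 - <<'E'
from h import *
for n in("scene","top"):
    p,d=camera(n);cv2.imwrite(f"pics/{n}0.png",p[:,:,::-1]);np.savez(f"{n}0.npz",p=p,d=d)
    i=camera_info(n);print({k:(np.round(v,3).tolist()) for k,v in i.items()},(d==0).mean())
o=robot.get_obs();print(o)
E
```

```text
pics
{'vertical_fov': 45.532, 'cx': 324.78, 'cy': 239.369, 'k1': -0.031, 'world_from_camera': [[-0.537, -0.333, 0.775, -0.537], [-0.843, 0.224, -0.488, 0.661], [-0.011, -0.916, -0.401, 0.667], [0.0, 0.0, 0.0, 1.0]]} 0.003981119791666667
{'vertical_fov': 50.488, 'cx': 311.096, 'cy': 245.865, 'k1': -0.107, 'world_from_camera': [[0.002, -0.999, 0.042, 0.487], [-1.0, -0.002, -0.008, -0.034], [0.009, -0.042, -0.999, 1.291], [0.0, 0.0, 0.0, 1.0]]} 0.004140625
{'time': 0.1, 'q': array([-1.47552957e+00,  5.28399145e-01,  1.43373898e+00, -1.24279261e-05,
        1.18141055e+00, -1.78513025e-01]), 'joint_velocities': array([ 0.00037108, -0.0017511 , -0.00157513,  0.00027039,  0.00017365,
        0.00039939]), 'joint_torque': array([-6.17880014e-04, -4.40986848e+01, -1.77150142e+01,  6.35195570e-02,
        5.33787499e-02, -3.60015838e-05]), 'position': array([ 0.16894121, -0.60110192,  0.24066471]), 'tool_rot': array([ 9.90644404e-01,  1.36465044e-01,  3.49546096e-05, -9.77402952e-04]), 'ft_force': array([-0.29292649, -0.51113878, -0.13562554]), 'moment': array([ 0.02330493, -0.00440137, -0.03584314]), 'grip_force': 0.0, 'grip_width': 0.08696567752548741}
```

View pics/scene0.png

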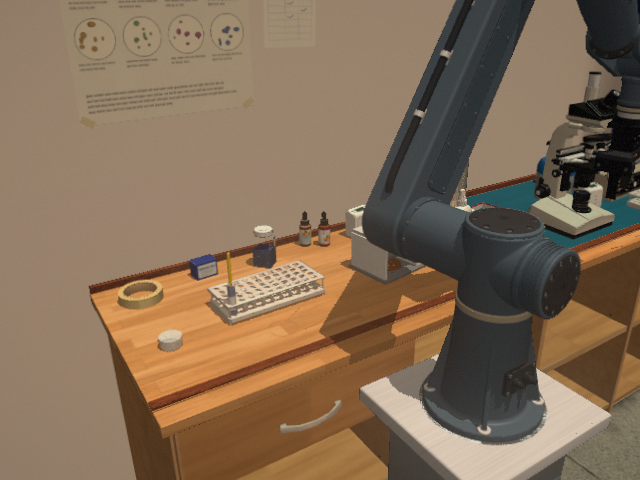

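View pics/top0.png

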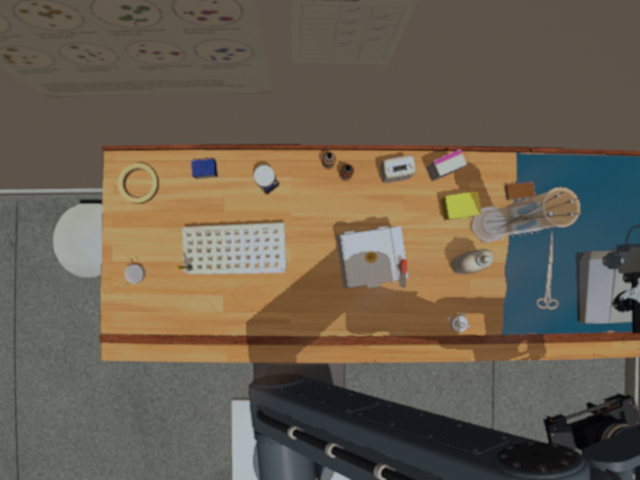

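Scene view: thermometer at (229,255)-(229,290) in the rack, chamber partly behind the arm. Top view: bushing at about (371,257), red fin at (404,270), thermometer at (187,266), gel bottle at (473,260) right of the fin.

Run:
```python
from h import *
z=np.load("top0.npz");p=z["p"];d=z["d"];s=np.load("scene0.npz");ps=s["p"]
hsv=cv2.cvtColor(p,cv2.COLOR_RGB2HSV);H,S,V=[hsv[:,:,i].astype(int) for i in range(3)]
def blob(m,box):
    x0,y0,x1,y1=box;k=np.zeros(m.shape,bool);k[y0:y1,x0:x1]=m[y0:y1,x0:x1]
    v,u=np.nonzero(k);return np.c_[u,v].astype(float)
b=blob((H>12)&(H<28)&(S>110),(360,247,382,267));print("bush",len(b),b.mean(0),plane("top",[b.mean(0)],.112))
r=blob(((H<8)|(H>172))&(S>150),(390,250,415,295));print("fin",len(r),r.mean(0))
for zz in(.14,.13):print(plane("top",[r.mean(0)],zz))
P=plane("top",r,.135)[:,:2];w,e=np.linalg.eigh(np.cov(P.T));print("fin ax",e[:,1],np.sqrt(w*12))
print("dist fin depth",np.median([d[int(v),int(u)] for u,v in r]),deep("top",r,d)[:,2].max())
# white lid
m=(S<60)&(V>140);k=np.zeros(m.shape,np.uint8);k[220:295,330:415]=m[220:295,330:415]
pts=np.argwhere(k)[:,::-1];print("lid rect",cv2.minAreaRect(plane("top",pts.astype(float),.108)[:,:2].astype(np.float32)))
y=blob((H>15)&(H<32)&(S>140),(172,255,200,280));print("therm top px",len(y),y.mean(0),y.min(0),y.max(0))
hs=cv2.cvtColor(ps,cv2.COLOR_RGB2HSV).astype(int)
ms=(hs[:,:,0]>20)&(hs[:,:,0]<32)&(hs[:,:,1]>150);k=np.zeros(ms.shape,bool);k[245:290,222:237]=ms[245:290,222:237]
ys=np.argwhere(k)[:,::-1];print("therm scene",len(ys),ys.min(0),ys.max(0))
for v in sorted(set(ys[:,1])):
    if v%4==0:print(v,ys[ys[:,1]==v,0].mean())
c=np.hstack([cv2.resize(p[225:300,330:420,::-1],None,fx=5,fy=5,interpolation=2)[:375],cv2.resize(p[220:295,170:240,::-1],None,fx=5,fy=5,interpolation=2)]);cv2.imwrite("pics/crop0.png",c)
```

```text
bush 95 [370.64210526 256.81052632] [[ 0.5117084  -0.18228042  0.112     ]]
fin 56 [403.57142857 266.01785714]
[[ 0.49032337 -0.25389792  0.14      ]]
[[ 0.49035037 -0.25580842  0.13      ]]
fin ax [-0.99849991 -0.0547533 ] [0.01138454 0.02597658]
dist fin depth 1.1485994 0.15061506512371348
lid rect ((0.5134525299072266, -0.1917247474193573), (0.13155239820480347, 0.14471033215522766), 8.316887855529785)
therm top px 79 [179.62025316 267.94936709] [172. 263.] [198. 277.]
therm scene 58 [227 253] [231 285]
256 228.0
260 228.5
264 228.5
268 229.0
272 229.5
276 229.5
280 230.0
284 230.5
```

View pics/crop0.png

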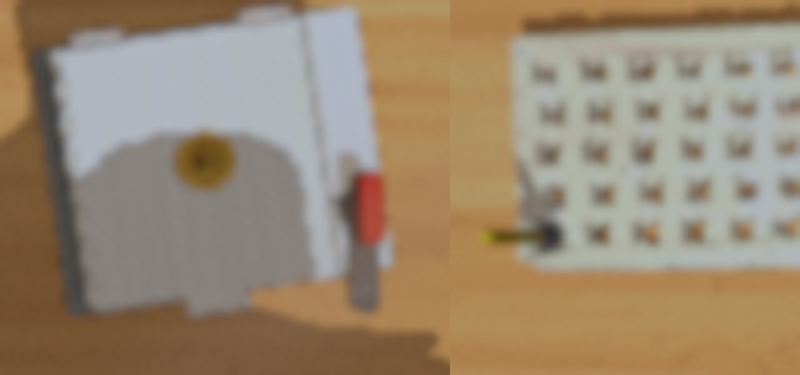

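Crop: bushing in the lid, fin with the arm pointing to the front, thermometer top at about pixel (177.6,267.4) of the top view, with the tube mouth near (190,267).

Run:
```python
from h import *
from scipy.spatial.transform import Rotation as R
z=np.load("top0.npz");p=z["p"];d=z["d"];hsv=cv2.cvtColor(p,cv2.COLOR_RGB2HSV).astype(int)
# lid+post top by depth: heights
v,u=np.mgrid[225:300,330:420];uv=np.c_[u.ravel(),v.ravel()].astype(float)
P=deep("top",uv,d);k=(P[:,2]>.095)&(P[:,2]<.118);print("top face",cv2.minAreaRect(P[k,:2].astype(np.float32)),np.median(P[k,2]))
k=P[:,2]>.125;print("fin by depth",k.sum(),P[k].mean(0),cv2.minAreaRect(P[k,:2].astype(np.float32)),P[k,2].max())
# rack
v,u=np.mgrid[210:285,165:300];uv=np.c_[u.ravel(),v.ravel()].astype(float);P=deep("top",uv,d)
k=(P[:,2]>.035)&(P[:,2]<.055);r=cv2.minAreaRect(P[k,:2].astype(np.float32));print("rack",r,np.median(P[k,2]))
k=P[:,2]>.08;print("therm depth pts",np.round(np.c_[uv[k],P[k]],3)[:12])
# thermometer top from two views
o1,d1=rays("top",[(177.6,267.3)]);o2,d2=rays("scene",[(228,253)])
A=np.c_[d1[0],-d2[0]];t=np.linalg.lstsq(A,o2-o1,rcond=None)[0];print("tri",o1+t[0]*d1[0],o2+t[1]*d2[0])
print("planes",plane("top",[(177.6,267.3)],.167),plane("scene",[(228,253)],.167),plane("top",[(189,267)],.092))
o=robot.get_obs();Rm=R.from_quat(o["tool_rot"]).as_matrix();print("tool x,y",Rm[:,0],Rm[:,1])
```

```text
top face ((0.5078428983688354, -0.1927718073129654), (0.14934128522872925, 0.1430913209915161), 8.213382720947266) 0.1080766127867534
fin by depth 125 [ 0.49024041 -0.20360738  0.39895097] ((0.4931424856185913, -0.1469143033027649), (0.22557887434959412, 0.031914375722408295), 88.50398254394531) 1.2913512803523208
rack ((0.5364719033241272, 0.14553068578243256), (0.11408089101314545, 0.2543259561061859), 1.605639934539795) 0.044418986420471596
therm depth pts [[ 2.870e+02  2.150e+02  4.870e-01 -3.400e-02  1.291e+00]
 [ 1.990e+02  2.170e+02  4.870e-01 -3.400e-02  1.291e+00]
 [ 2.210e+02  2.180e+02  4.870e-01 -3.400e-02  1.291e+00]
 [ 2.240e+02  2.200e+02  4.870e-01 -3.400e-02  1.291e+00]
 [ 2.590e+02  2.200e+02  4.870e-01 -3.400e-02  1.291e+00]
 [ 1.740e+02  2.210e+02  4.870e-01 -3.400e-02  1.291e+00]
 [ 2.870e+02  2.240e+02  4.870e-01 -3.400e-02  1.291e+00]
 [ 1.970e+02  2.260e+02  4.870e-01 -3.400e-02  1.291e+00]
 [ 1.680e+02  2.280e+02  4.870e-01 -3.400e-02  1.291e+00]
 [ 1.760e+02  2.290e+02  4.870e-01 -3.400e-02  1.291e+00]
 [ 2.900e+02  2.290e+02  4.870e-01 -3.400e-02  1.291e+00]
 [ 1.820e+02  2.360e+02  4.870e-01 -3.400e-02  1.291e+00]]
tri [0.48615903 0.25354041 0.16366985] [0.48683991 0.25484595 0.16400202]
planes [[0.48616215 0.25269147 0.167     ]] [[0.48073332 0.25726793 0.167     ]] [[0.48692152 0.24453097 0.092     ]]
tool x,y [9.62754581e-01 2.70376597e-01 3.36017851e-04] [ 0.27037673 -0.96275267 -0.00192698]
```

```bash
python3 -m handwheel '{"hand":[1,1,1,1,1,1,1,0.7,0.7,0.7,0.7,0.7],"translation":[[20,22,5],[45,50,10],[75,80,10],[103,111,10],[130,140,10],[158,171,10],[186,201,10],[214,231,10],[241,261,10],[270,292,5],[297,321,0],[321,347,0]],"turn":[[0,0,-0.02],[0,0,-0.04],[0,0,-0.06],[0,0,-0.08],[0,0,-0.1],[0,0,-0.12],[0,0,-0.14],[0,0,-0.16],[0,0,-0.18],[0,0,-0.2],[0,0,-0.22],[0,0,-0.22]]}' 8; python3 -m handwheel '{"hand":[0.7,0.6,0.5],"translation":[[0,0,0],[0,0,0],[0,0,0]],"turn":[[0,0,0],[0,0,0],[0,0,0]]}'
python3 - <<'E'
from h import *
p,d=camera("top");cv2.imwrite("pics/a.png",cv2.resize(p[200:320,310:450,::-1],None,fx=4,fy=4,interpolation=2))
p,d=camera("scene");cv2.imwrite("pics/b.png",p[100:340,280:520,::-1])
o=robot.get_obs();print(o["position"],o["q"],o["tool_rot"],o["ft_force"])
E
```

```text
time: 1.1
position: [0.4907, -0.2519, 0.2404]
tool_rot: [1.0, 0.027, -0.001, -0.001]
ft_force: [0.0, -1.3, 0.1]
grip_width: 0.0641
grip_force: 0.0
time: 1.35
position: [0.4897, -0.2548, 0.2413]
tool_rot: [1.0, 0.027, -0.0, 0.0]
ft_force: [0.2, 0.0, 0.1]
grip_width: 0.054
grip_force: 0.0
[ 0.48919217 -0.25575336  0.24144958] [-6.83960936e-01  4.29639212e-01  1.61697102e+00 -4.84600200e-04
  1.09529266e+00  8.34898717e-01] [ 9.99659919e-01  2.60763350e-02 -2.58039206e-04  6.22591506e-05] [ 0.54164734 -0.66187685 -0.03954726]
```

View pics/a.png

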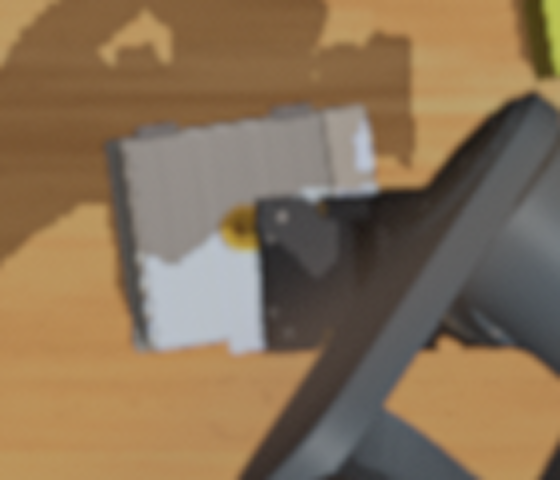

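```bash
python3 -m handwheel '{"hand":[0.5,0.5,0.5,0.5,0.5,0.5],"translation":[[0,0,-25],[0,0,-50],[0,0,-75],[0,0,-90],[0,0,-98],[0,0,-98]],"turn":[[0,0,0],[0,0,0],[0,0,0],[0,0,0],[0,0,0],[0,0,0]]}' 8; python3 -m handwheel '{"hand":[0.1,0,0,0,0,0,0,0],"translation":[[0,0,0],[0,0,0],[0,0,0],[0,0,0],[0,0,0],[0,0,0],[0,0,0],[0,0,0]],"turn":[[0,0,0],[0,0,0],[0,0,0],[0,0,0],[0,0,0],[0,0,0],[0,0,0],[0,0,0]]}' 8
```

```text
time: 1.95
position: [0.4883, -0.2552, 0.1419]
tool_rot: [1.0, 0.026, -0.002, -0.001]
ft_force: [-0.0, 0.4, -1.0]
grip_width: 0.0436
grip_force: 0.0
time: 2.62
position: [0.4901, -0.2529, 0.1442]
tool_rot: [1.0, 0.027, 0.0, -0.001]
ft_force: [0.6, 5.3, 4.6]
grip_width: 0.0118
grip_force: 8.0
```

```bash
python3 -m handwheel '{"hand":[0,0,0,0,0,0,0,0,0,0,0,0],"translation":[[0,1,0],[0,1,0],[0,1,0],[0,1,0],[0,1,0],[0,1,0],[0,1,0],[0,1,0],[0,1,0],[0,1,0],[0,1,0],[0,1,0]],"turn":[[0,0,0],[0,0,-0.06],[0,0,-0.12],[0,0,-0.18],[0,0,-0.24],[0,0,-0.3],[0,0,-0.37],[0,0,-0.44],[0,0,-0.51],[0,0,-0.58],[0,0,-0.65],[0,0,-0.72]]}' 8
```

```text
time: 3.62
position: [0.49, -0.2532, 0.1442]
tool_rot: [0.945, -0.328, -0.0, -0.0]
ft_force: [-0.2, 2.7, 5.3]
grip_width: 0.0121
grip_force: 8.0
```

```bash
python3 -m handwheel '{"hand":[0,0,0,0,0,0,0,0,0,0,0,0],"translation":[[0,0,0],[0,0,0],[0,0,0],[0,0,0],[0,0,0],[0,0,0],[0,0,0],[0,0,0],[0,0,0],[0,0,0],[0,0,0],[0,0,0]],"turn":[[0,0,-0.07],[0,0,-0.14],[0,0,-0.21],[0,0,-0.28],[0,0,-0.35],[0,0,-0.42],[0,0,-0.49],[0,0,-0.56],[0,0,-0.62],[0,0,-0.67],[0,0,-0.72],[0,0,-0.72]]}' 8; python3 -c "
from h import *
o=robot.get_obs();print(o['moment'],o['q'],o['ft_force'])"
```

```text
time: 4.62
position: [0.4897, -0.2533, 0.1442]
tool_rot: [0.769, -0.639, -0.0, 0.0]
ft_force: [-1.8, 1.7, 4.8]
grip_width: 0.0119
grip_force: 8.0
[ 0.51294669  0.19881076 -0.05438345] [-6.79981578e-01  5.65252471e-01  1.70782032e+00 -2.46511307e-04
  8.69089141e-01  2.27847022e+00] [-1.78333208  1.71420081  4.83704681]
```

```bash
python3 -m handwheel '{"hand":[0,0,0,0.4,0.4,0.4,0.4],"translation":[[0,0,0],[0,0,0],[0,0,0],[0,0,0],[0,0,0],[0,0,0],[0,0,0]],"turn":[[0,0,-0.04],[0,0,-0.04],[0,0,-0.04],[0,0,-0.04],[0,0,-0.04],[0,0,-0.04],[0,0,-0.04]]}' 8;  python3 -m handwheel '{"hand":[0.4,0.4,0.4,0.4,0.4,0.4],"translation":[[0,0,15],[0,0,40],[0,0,80],[0,0,110],[0,0,110],[0,0,110]],"turn":[[0,0,0],[0,0,0],[0,0,0],[0,0,0],[0,0,0],[0,0,0]]}'
```

```text
time: 5.2
position: [0.4901, -0.2539, 0.1434]
tool_rot: [0.756, -0.654, 0.0, 0.0]
ft_force: [-0.4, 0.3, -0.7]
grip_width: 0.03
grip_force: 0.0
time: 5.7
position: [0.491, -0.2546, 0.2556]
tool_rot: [0.756, -0.654, 0.003, 0.0]
ft_force: [0.3, 1.4, -0.5]
grip_width: 0.0349
grip_force: 0.0
```

```bash
python3 -m handwheel '{"hand":[0.5,0.5,0.5,0.5,0.5,0.5,0.5,0.5,0.5,0.5,0.5,0.5],"translation":[[0,20,0],[0,50,0],[0,85,0],[0,120,0],[0,155,0],[0,190,0],[0,225,0],[0,260,0],[0,295,0],[0,330,0],[0,360,0],[0,380,0]],"turn":[[0,0,0.1],[0,0,0.2],[0,0,0.32],[0,0,0.44],[0,0,0.56],[0,0,0.68],[0,0,0.8],[0,0,0.92],[0,0,1.04],[0,0,1.16],[0,0,1.28],[0,0,1.36]]}';  python3 -m handwheel '{"hand":[0.5,0.5,0.5,0.5,0.5,0.5,0.5],"translation":[[-1,30,0],[-2,60,0],[-3,90,0],[-3,115,0],[-3,128,0],[-3,128,0],[-3,128,0]],"turn":[[0,0,0.07],[0,0,0.07],[0,0,0.07],[0,0,0.07],[0,0,0.07],[0,0,0.07],[0,0,0.07]]}'
python3 - <<'E'
from h import *
p,d=camera("top");q=camera("scene")[0]
a=cv2.resize(p[210:300,310:450,::-1],(560,360),interpolation=2);b=cv2.resize(q[180:330,160:300,::-1],(336,360),interpolation=2)
cv2.imwrite("pics/c.png",cv2.resize(np.hstack([a,b]),None,fx=.89,fy=.89))
o=robot.get_obs();print(o["position"],o["q"])
E
```

```text
time: 6.7
position: [0.4884, 0.1289, 0.2518]
tool_rot: [1.0, -0.029, -0.002, -0.0]
ft_force: [0.0, -0.3, 0.2]
grip_width: 0.0435
grip_force: 0.0
time: 7.28
position: [0.4863, 0.2539, 0.2524]
tool_rot: [1.0, 0.003, -0.001, 0.001]
ft_force: [-0.6, -0.2, -0.5]
grip_width: 0.0433
grip_force: 0.0
[0.4867397  0.25293952 0.25288548] [ 2.75898642e-01  4.11610110e-01  1.61125045e+00 -8.53171646e-04
  1.12056889e+00  1.84418814e+00]
```

View pics/c.png

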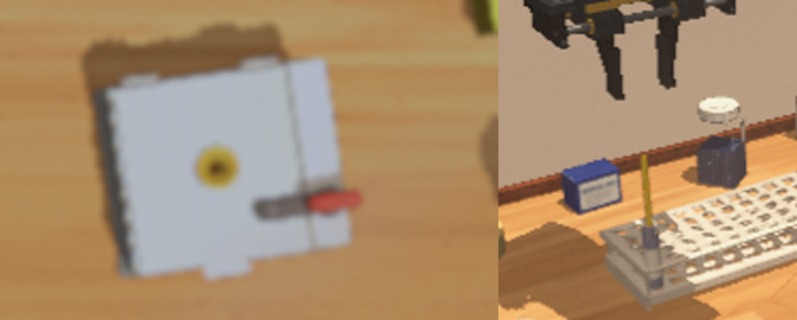

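Turnbutton now lies across the lid (fin at the right, arm tip left); in the scene crop the open fingers hang straight above the rod top.

```bash
python3 -m handwheel '{"hand":[0.5,0.5,0.5,0.5,0.5,0.5,0.5,0.5,0.5],"translation":[[0,0,-20],[0,0,-35],[0,0,-50],[0,0,-65],[0,0,-80],[0,0,-95],[0,0,-110],[0,0,-120],[0,0,-120]],"turn":[[0,0,0],[0,0,0],[0,0,0],[0,0,0],[0,0,0],[0,0,0],[0,0,0],[0,0,0],[0,0,0]]}'
python3 - <<'E'
from h import *
p,d=camera("top");q=camera("scene")[0];np.savez("t1.npz",p=p,d=d)
h=cv2.cvtColor(p,cv2.COLOR_RGB2HSV).astype(int)
m=np.zeros(p.shape[:2],np.uint8);m[245:270,358:384]=((h[...,0]>12)&(h[...,0]<30)&(h[...,1]>110))[245:270,358:384]
c=max(cv2.findContours(m,0,1)[0],key=cv2.contourArea);(x,y),r=cv2.minEnclosingCircle(c);M=cv2.moments(c)
print((x,y),r,M["m10"]/M["m00"],M["m01"]/M["m00"],plane("top",[(x,y)],.112),plane("top",[(M["m10"]/M["m00"],M["m01"]/M["m00"])],.112))
v,u=np.mgrid[225:300,330:420];uv=np.c_[u.ravel(),v.ravel()].astype(float);P=deep("top",uv,d)
k=(P[:,2]>.1)&(P[:,2]<.113);print(cv2.minAreaRect(P[k,:2].astype(np.float32)))
cv2.imwrite("pics/d.png",cv2.resize(q[180:330,160:320,::-1],None,fx=4,fy=4,interpolation=2))
E
```

```text
time: 8.13
position: [0.4859, 0.2525, 0.1316]
tool_rot: [1.0, 0.001, -0.002, 0.001]
ft_force: [-0.0, -0.3, 0.7]
grip_width: 0.0436
grip_force: 0.0
(370.5, 256.5) 5.147915363311768 370.5571428571429 256.65 [[ 0.51242919 -0.18195066  0.112     ]] [[ 0.51208096 -0.18208313  0.112     ]]
((0.5127965211868286, -0.19198620319366455), (0.13899119198322296, 0.14242388308048248), 8.304679870605469)
```

View pics/d.png

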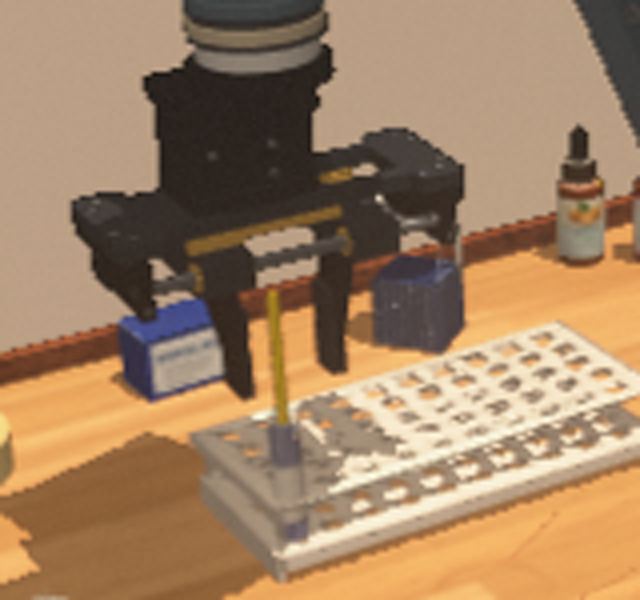

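Rod (274,292)-(281,425) stands between the fingers (tips at (242,392) and (332,372)); I check its depth against the tips by projection.

Run:
```python
from h import *
f=lambda P:np.round((proj("scene",P)-[160,180])*4,1).tolist()
print("tip ctr",f([.486,.2525,.113]),"tips",f([[.486,.2525+.022,.113],[.486,.2525-.022,.113]]),"tcp",f([.486,.2525,.132]))
print("rod at tcp pose: top",f([.486,.2525,.166]),"rim",f([.486,.2525,.092]))
# rod image line, intersect with heights
for uv,z in(((274,292),.166),((278,350),.132),((282,424),.092)):
    print(z,plane("scene",[(uv[0]/4+160,uv[1]/4+180)],z))
```

```text
tip ctr [[284.3, 378.5]] tips [[245.8, 389.1], [322.1, 368.1]] tcp [[281.5, 346.5]]
rod at tcp pose: top [[276.5, 288.0]] rim [[287.3, 413.5]]
0.166 [[0.48218858 0.25559021 0.166     ]]
0.132 [[0.48315536 0.25577521 0.132     ]]
0.092 [[0.47664985 0.25973141 0.092     ]]
```

```bash
python3 -m handwheel '{"hand":[0.5,0.2,0,0,0,0,0,0,0,0],"translation":[[-1,1,0],[-1,1,0],[-1,1,0],[-1,1,0],[-1,1,0],[-1,1,0],[-1,1,0],[-1,1,0],[-1,1,0],[-1,1,0]],"turn":[[0,0,0],[0,0,0],[0,0,0],[0,0,0],[0,0,0],[0,0,0],[0,0,0],[0,0,0],[0,0,0],[0,0,0]]}' 12
```

```text
time: 9.07
position: [0.4861, 0.2553, 0.1336]
tool_rot: [1.0, 0.002, 0.0, 0.0]
ft_force: [-0.1, 0.3, 0.5]
grip_width: 0.0065
grip_force: 12.0
```

```bash
python3 -m handwheel '{"hand":[0,0,0,0,0,0,0,0,0,0,0,0],"translation":[[0,0,8],[0,0,20],[0,0,35],[0,0,50],[0,0,65],[0,0,80],[0,0,95],[0,0,110],[0,0,125],[0,0,138],[0,0,145],[0,0,145]],"turn":[[0,0,0],[0,0,0],[0,0,0],[0,0,0],[0,0,0],[0,0,0],[0,0,0],[0,0,0],[0,0,0],[0,0,0],[0,0,0],[0,0,0]]}' 12
python3 - <<'E'
from h import *
from scipy.spatial.transform import Rotation as R
o=robot.get_obs();print(o["position"],o["q"],R.from_quat(o["tool_rot"]).as_matrix()[:,2],o["grip_width"])
p=camera("top")[0];q=camera("scene")[0];np.savez("t2.npz",p=p,q=q)
h=cv2.cvtColor(q,cv2.COLOR_RGB2HSV).astype(int)
m=(h[...,0]>18)&(h[...,0]<34)&(h[...,1]>130)&(h[...,2]>60)
print(np.round(proj("scene",[o["position"]+[0,0,-.019],o["position"]+[0,0,-.1283]]),1))
for v in range(150,300,5):
    u=np.nonzero(m[v,215:245])[0]+215
    if len(u):print(v,u.min(),u.max(),end="; ")
cv2.imwrite("pics/e.png",cv2.resize(q[130:310,160:310,::-1],None,fx=3.3,fy=3.3,interpolation=2))
E
```

```text
time: 10.07
position: [0.4869, 0.2556, 0.2806]
tool_rot: [1.0, 0.002, 0.002, -0.001]
ft_force: [0.2, -0.6, -0.9]
grip_width: 0.0061
grip_force: 12.0
[0.48693091 0.25561119 0.28059663] [2.80165944e-01 3.79207420e-01 1.57820506e+00 3.93331743e-06
 1.18002371e+00 1.84707895e+00] [ 0.00399338  0.00115282 -0.99999136] 0.0060757260682916744
[[223.8 209.3]
 [228.1 258.1]]
165 219 222; 190 223 225; 195 224 225; 200 224 225; 205 225 226; 210 225 225; 215 224 226; 220 225 226; 225 225 227; 230 226 227; 235 226 227; 240 227 228; 245 227 228; 250 227 229; 255 227 229;
```

View pics/e.png

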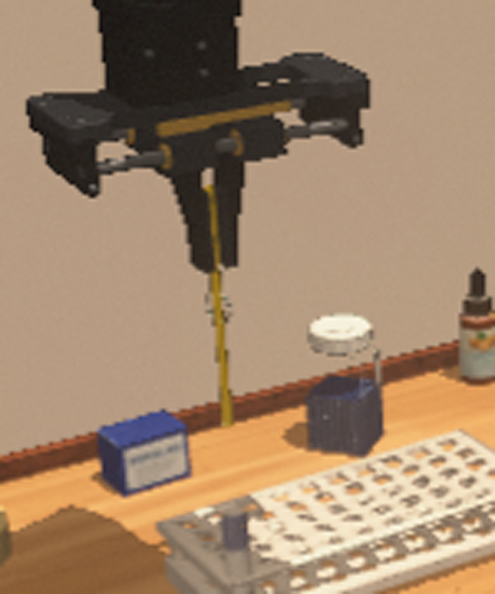

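Rod hangs from the fingers, bulb at about full-frame pixel (228,258), near-vertical. I turn the hand by 1 rad so that the remaining lean lies in the scene camera's image plane.

```bash
python3 -m handwheel '{"hand":[0,0,0,0,0,0,0,0,0,0,0,0],"translation":[[0,-10,0],[2,-30,0],[4,-60,0],[6,-95,0],[8,-130,0],[10,-165,0],[13,-200,0],[16,-235,0],[20,-265,0],[24,-290,0],[27,-305,0],[27,-310,0]],"turn":[[0,0,0.05],[0,0,0.12],[0,0,0.22],[0,0,0.32],[0,0,0.42],[0,0,0.52],[0,0,0.62],[0,0,0.72],[0,0,0.82],[0,0,0.9],[0,0,0.96],[0,0,1]]}' 12
python3 -m handwheel '{"hand":[0,0,0],"translation":[[0,0,0],[0,0,0],[0,0,0]],"turn":[[0,0,0],[0,0,0],[0,0,0]]}' 12
cat > rod.py <<'E'
from h import *
from scipy.spatial.transform import Rotation as R
def rod(save=None):
    o=robot.get_obs();T=R.from_quat(o["tool_rot"]).as_matrix();t=o["position"]
    print("tcp",t,"toolx",T[:,0],"toolz",T[:,2],"q",np.round(o["q"],2))
    q=camera("scene")[0].astype(float)
    # predicted nominal rod, samples from 22 to 126 mm below TCP
    for s in range(24,140,8):
        P=t+T[:,2]*s/1000;c=proj("scene",P)[0]
        v=int(round(c[1]));u0=int(round(c[0]));us=np.arange(u0-7,u0+8)
        row=q[v-1:v+2,us].mean(0);sc=np.minimum(row[:,0],row[:,1])-row[:,2]   # yellowness
        bg=np.median(sc);w=np.clip(sc-bg-12,0,None)
        if w.sum()>15:print(s,np.round(c,1),"du %.2f"%((w*us).sum()/w.sum()-c[0]),"w %.0f"%w.sum())
        else:print(s,np.round(c,1),"-")
    if save:
        c=proj("scene",t+T[:,2]*.07)[0].astype(int);x0,y0=max(c[0]-70,0),max(c[1]-70,0)
        cv2.imwrite(save,cv2.resize(q[y0:y0+140,x0:x0+140,::-1].astype(np.uint8),None,fx=4,fy=4,interpolation=2))
E
python3 -c "
from rod import rod;rod('pics/f.png')"
```

```text
time: 11.17
position: [0.5132, -0.0575, 0.2774]
tool_rot: [0.877, 0.481, -0.001, -0.0]
ft_force: [0.3, -0.1, -1.2]
grip_width: 0.0065
grip_force: 12.0
time: 11.42
position: [0.5124, -0.054, 0.2778]
tool_rot: [0.877, 0.481, -0.001, -0.001]
ft_force: [-0.4, -0.1, -0.2]
grip_width: 0.0064
grip_force: 12.0
tcp [ 0.51240771 -0.0539995   0.277826  ] toolx [ 5.37509593e-01  8.43257610e-01 -2.00432633e-04] toolz [-1.76737735e-03  8.88874324e-04 -9.99998043e-01] q [-0.32  0.34  1.66  0.    1.15  0.25]
24 [343.6 182.8] -
32 [343.6 186.1] -
40 [343.6 189.3] -
48 [343.6 192.6] -
56 [343.6 195.8] -
64 [343.6 199. ] -
72 [343.6 202.3] -
80 [343.6 205.5] -
88 [343.5 208.6] -
96 [343.5 211.8] -
104 [343.5 214.9] -
112 [343.5 218.1] -
120 [343.5 221.2] -
128 [343.5 224.3] -
136 [343.5 227.4] -
```

View pics/f.png

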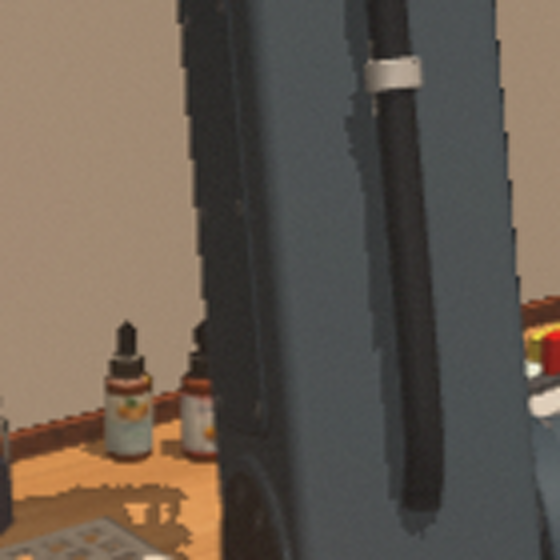

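The arm hides the rod here; step back towards +y where the scene camera sees it.

```bash
python3 -m handwheel '{"hand":[0,0,0,0,0,0,0,0,0,0],"translation":[[0,15,0],[0,45,0],[0,80,0],[0,115,0],[0,150,0],[0,180,0],[0,195,0],[0,200,0],[0,200,0],[0,200,0]],"turn":[[0,0,0],[0,0,0],[0,0,0],[0,0,0],[0,0,0],[0,0,0],[0,0,0],[0,0,0],[0,0,0],[0,0,0]]}' 12
python3 -c "
from rod import rod;rod('pics/g.png')"
```

```text
time: 12.3
position: [0.5127, 0.1453, 0.2785]
tool_rot: [0.876, 0.481, -0.0, 0.0]
ft_force: [0.2, 0.4, 0.2]
grip_width: 0.0062
grip_force: 12.0
tcp [0.51274392 0.14525659 0.27846905] toolx [ 5.36322943e-01  8.44012554e-01 -7.14091458e-04] toolz [-2.33790669e-04 -6.97506171e-04 -9.99999729e-01] q [ 0.07  0.36  1.62 -0.    1.16  0.63]
24 [266.9 198.7] du 0.65 w 29
32 [267.1 202.2] du 0.14 w 69
40 [267.3 205.7] du 0.18 w 44
48 [267.5 209.1] du 0.40 w 49
56 [267.7 212.6] du 0.67 w 64
64 [267.9 216. ] du 0.56 w 64
72 [268.1 219.4] du 0.24 w 62
80 [268.3 222.8] du 0.26 w 77
88 [268.4 226.2] du 0.10 w 88
96 [268.6 229.6] du 0.21 w 102
104 [268.8 232.9] du 0.28 w 98
112 [269.  236.2] du 0.26 w 107
120 [269.2 239.5] du 0.12 w 112
128 [269.4 242.8] du 0.38 w 71
136 [269.5 246.1] du 6.69 w 86
```

View pics/g.png

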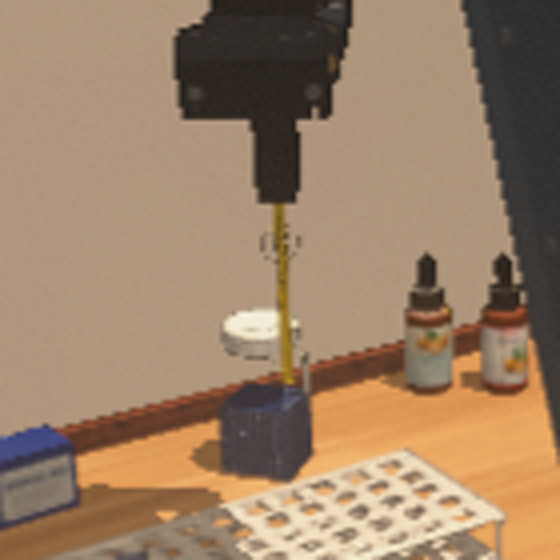

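Rod is centred in the pads and vertical: image offset about 0.3 px (0.5 mm) from top to bulb, bulb about 129 mm below the TCP. Go over the bushing.

```bash
python3 -m handwheel '{"hand":[0,0,0,0,0,0,0,0,0,0,0,0],"translation":[[0,-10,0],[0,-35,0],[0,-70,0],[0,-105,0],[0,-140,0],[0,-175,0],[0,-210,0],[0,-245,0],[0,-280,0],[-1,-308,0],[-1,-322,0],[-1,-326,0]],"turn":[[0,0,0],[0,0,0],[0,0,0],[0,0,0],[0,0,0],[0,0,0],[0,0,0],[0,0,0],[0,0,0],[0,0,0],[0,0,0],[0,0,0]]}' 12
python3 -m handwheel '{"hand":[0,0,0,0,0,0,0,0,0],"translation":[[0,0,0],[0,0,0],[0,0,-6],[0,0,-12],[0,0,-18],[0,0,-24],[0,0,-30],[0,0,-30],[0,0,-30]],"turn":[[0,0,0],[0,0,0],[0,0,0],[0,0,0],[0,0,0],[0,0,0],[0,0,0],[0,0,0],[0,0,0]]}' 12
python3 - <<'E'
from h import *
o=robot.get_obs();print(o["position"],o["ft_force"])
p=camera("top")[0];q=camera("scene")[0]
c=proj("scene",[.512,-.181,.13])[0].astype(int);print(c)
cv2.imwrite("pics/i.png",np.hstack([cv2.resize(p[205:305,320:420,::-1],(400,400),interpolation=2),cv2.resize(q[c[1]-50:c[1]+50,c[0]-50:c[0]+50,::-1],(400,400),interpolation=2)]))
E
```

```text
time: 13.35
position: [0.5114, -0.1846, 0.2785]
tool_rot: [0.878, 0.479, -0.0, 0.0]
ft_force: [0.6, 1.0, -0.3]
grip_width: 0.0064
grip_force: 12.0
time: 14.1
position: [0.5118, -0.1803, 0.2479]
tool_rot: [0.877, 0.481, -0.0, -0.001]
ft_force: [0.7, 0.9, -1.0]
grip_width: 0.0066
grip_force: 12.0
[ 0.51179633 -0.1803349   0.2478762 ] [ 0.69271383  0.93680435 -1.03778586]
[385 220]
```

View pics/i.png

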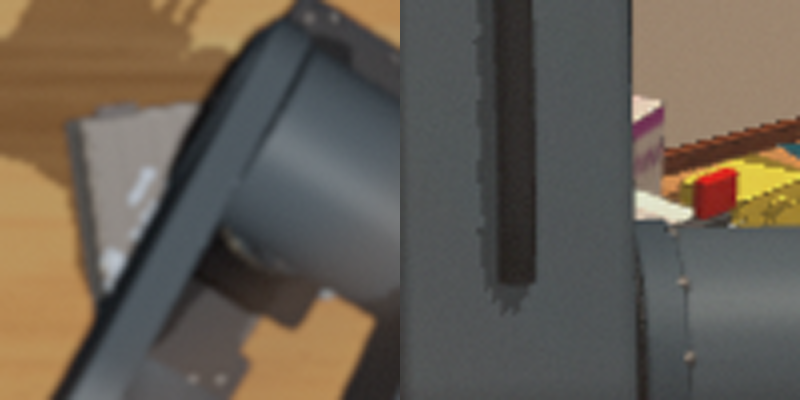

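Both cameras are blocked by the arm here (the fin alone shows in the scene view), so I continue by feel in small steps.

```bash
python3 -m handwheel '{"hand":[0,0,0,0,0,0],"translation":[[0,0,-2],[0,0,-4],[0,0,-6],[0,0,-8],[0,0,-9],[0,0,-9]],"turn":[[0,0,0],[0,0,0],[0,0,0],[0,0,0],[0,0,0],[0,0,0]]}' 12
python3 -m handwheel '{"hand":[0,0,0,0,0],"translation":[[0,0,-1],[0,0,-2],[0,0,-3],[0,0,-4],[0,0,-4]],"turn":[[0,0,0],[0,0,0],[0,0,0],[0,0,0],[0,0,0]]}' 12
python3 -m handwheel '{"hand":[0,0,0,0,0],"translation":[[0,0,-1],[0,0,-2],[0,0,-3],[0,0,-4],[0,0,-4]],"turn":[[0,0,0],[0,0,0],[0,0,0],[0,0,0],[0,0,0]]}' 12
```

```text
time: 14.7
position: [0.5118, -0.1806, 0.2392]
tool_rot: [0.877, 0.481, -0.0, -0.0]
ft_force: [0.1, -0.4, -0.7]
grip_width: 0.0062
grip_force: 12.0
time: 15.12
position: [0.5119, -0.1806, 0.2353]
tool_rot: [0.877, 0.481, -0.0, -0.0]
ft_force: [0.1, -0.4, 0.1]
grip_width: 0.0063
grip_force: 12.0
time: 15.53
position: [0.5119, -0.1806, 0.2313]
tool_rot: [0.877, 0.481, -0.0, -0.0]
ft_force: [0.0, 0.2, -1.0]
grip_width: 0.0064
grip_force: 12.0
```

```bash
python3 -m handwheel '{"hand":[0,0,0,0,0,0,0],"translation":[[0,0,-1],[0,0,-2],[0,0,-3],[0,0,-4],[0,0,-6],[0,0,-8],[0,0,-8]],"turn":[[0,0,0],[0,0,0],[0,0,0],[0,0,0],[0,0,0],[0,0,0],[0,0,0]]}' 12
python3 -m handwheel '{"hand":[0,0,0,0,0,0,0],"translation":[[0,0,-2],[0,0,-4],[0,0,-6],[0,0,-8],[0,0,-10],[0,0,-12],[0,0,-12]],"turn":[[0,0,0],[0,0,0],[0,0,0],[0,0,0],[0,0,0],[0,0,0],[0,0,0]]}' 12
python3 -m handwheel '{"hand":[0,0,0,0,0,0,0,0],"translation":[[0,0,-2],[0,0,-4],[0,0,-6],[0,0,-8],[0,0,-10],[0,0,-11],[0,0,-12],[0,0,-12]],"turn":[[0,0,0],[0,0,0],[0,0,0],[0,0,0],[0,0,0],[0,0,0],[0,0,0],[0,0,0]]}' 12
```

```text
time: 16.12
position: [0.5117, -0.1805, 0.223]
tool_rot: [0.877, 0.481, -0.0, -0.0]
ft_force: [-0.2, 0.1, -1.0]
grip_width: 0.0066
grip_force: 12.0
time: 16.7
position: [0.5118, -0.1805, 0.211]
tool_rot: [0.877, 0.481, -0.0, -0.0]
ft_force: [0.3, 0.2, 0.9]
grip_width: 0.0066
grip_force: 12.0
time: 17.37
position: [0.5119, -0.1806, 0.1993]
tool_rot: [0.877, 0.481, -0.0, -0.0]
ft_force: [0.5, -0.2, 0.4]
grip_width: 0.0063
grip_force: 12.0
```

```bash
python3 -m handwheel '{"hand":[0,0,0,0,0,0,0,0],"translation":[[0,0,-1],[0,0,-2],[0,0,-3],[0,0,-4],[0,0,-5],[0,0,-6],[0,0,-7],[0,0,-7]],"turn":[[0,0,0],[0,0,0],[0,0,0],[0,0,0],[0,0,0],[0,0,0],[0,0,0],[0,0,0]]}' 12
python3 -m handwheel '{"hand":[0,0,0,0,0,0,0,0],"translation":[[0,0,-1],[0,0,-2],[0,0,-3],[0,0,-4],[0,0,-5],[0,0,-6],[0,0,-7],[0,0,-7]],"turn":[[0,0,0],[0,0,0],[0,0,0],[0,0,0],[0,0,0],[0,0,0],[0,0,0],[0,0,0]]}' 12
python3 -m handwheel '{"hand":[0,0,0,0,0,0,0,0,0],"translation":[[0,0,-2],[0,0,-4],[0,0,-6],[0,0,-8],[0,0,-10],[0,0,-12],[0,0,-14],[0,0,-14],[0,0,-14]],"turn":[[0,0,0],[0,0,0],[0,0,0],[0,0,0],[0,0,0],[0,0,0],[0,0,0],[0,0,0],[0,0,0]]}' 12
```

```text
time: 18.03
position: [0.5119, -0.1806, 0.1923]
tool_rot: [0.877, 0.481, -0.0, -0.0]
ft_force: [-0.1, 0.1, 0.2]
grip_width: 0.0066
grip_force: 12.0
time: 18.7
position: [0.5119, -0.1806, 0.1853]
tool_rot: [0.877, 0.481, -0.0, -0.0]
ft_force: [-0.5, -1.3, -0.2]
grip_width: 0.0061
grip_force: 12.0
time: 19.45
position: [0.512, -0.1807, 0.1714]
tool_rot: [0.877, 0.481, -0.0, -0.0]
ft_force: [-0.2, 0.0, -0.2]
grip_width: 0.006
grip_force: 12.0
```

```bash
python3 -m handwheel '{"hand":[0,0,0,0,0,0],"translation":[[0,0,0],[0,0,0],[0,0,0],[0,0,0],[0,0,0],[0,0,0]],"turn":[[0,0,0],[0,0,0],[0,0,0],[0,0,0],[0,0,0],[0,0,0]]}' 12
python3 -c "
from rig import hand_in;print(hand_in())"
```

```text
time: 19.95
position: [0.512, -0.1807, 0.1716]
tool_rot: [0.877, 0.481, 0.0, 0.0]
ft_force: [1.0, 0.2, -0.4]
grip_width: 0.0062
grip_force: 12.0
the job is handed in; nothing more can be done
None
```

I handed the job in at 20 s, with no verdict returned: the turnbutton is across the lid, and the thermometer is held upright at 12 N through both bushings, bulb about 42 mm above the bench by calculation (dish top 24 mm); the arm hid the bushings, so I threaded it by feel and felt no contact force above about 1.5 N.

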